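Run a hook trolley into its rail and seat it against the hidden stop

TASK

Pick up the loose hook trolley by its upturned hook tip, enter its head in the open end of the raised rail and slide it along until it is up against the hidden stop and the sprung keeper has dropped into its groove. Press it against the stop with a firm, measured push of 10 to 20 N for half a second, never near 40 N, then let go and leave it hanging there. Do not shift the tape measure, the small carton or the battery pack.

Things in the scene. Friction and masses are not known exactly. Their poses are not given: they have to be found in the camera images.
- hanger: Loose hook trolley, 0.2 to 0.33 kg, upright: grey plastic J hook with a steel neck and roller head (low friction). Origin on its underside below the neck; z up, x from hook tip to neck, y its running direction; alike both ways in y. In mm: sole x -57 to 18, 40 wide in y, 8 thick. Neck at x = 0: 11 in x, 36 in y. In the rail its x and y lie along the rail's x and y, neck down through the slot.
- hanger_head (a point): Centre of the steel head at (0, 0, 35.5) mm in the trolley's frame. The head is 33 mm in x, 50 in y, z 26 to 45; the upper edges of both its y ends slope at 40 degrees; a cross groove 12 mm wide in y and 3 deep lies in the middle of its top.
- hanger_tip (a point): Grip point at (-50, 0, 46) mm in the trolley's frame, 21 mm below the top of the upturned hook tip, which is 14 mm in x and 24 mm in y (34 mm in y below z = 22), top at z = 67. Grip it from above across its 24 mm, fingers closing along the trolley's y.
- rail: Fixed raised aluminium channel on two uprights behind it. Origin on the bench under its middle; y along it towards the open end (robot's left), x square to it, away from the robot; yaw within 0.25 rad. In mm: y -140 to 140, 44 wide, z 100 to 130; inside 36 wide, z 104 to 126; a 16 wide slot underneath. The head has 3 play in width and height. -y end capped. Nothing stands in front of it.
- rail_mouth (a point): Middle of the channel's opening at the open end, (0, 140, 115) mm in the rail's frame; the head's centre enters here moving along the rail's -y. The edges flare outwards 3 to 4 mm over the 9 mm beyond it.
- stop_bar: Dark flat bar on the rail's back, fixed, its origin is the rail's. It carries the stop saddle (50 mm long, on the rail's top, knob up to z = 150 mm, 160 lifted) with the rigid stop block inside the channel. The saddle is set elsewhere each time and is not measured: with the head against the stop, its centre is somewhere from y = -95 to -10 mm in the rail's frame.
- keeper (a joint): Sprung pin in the saddle, 25 mm before the stop face; metres lifted: 0 free, 0.007 to 0.010 riding on the head's flat, 0.004 dropped in the groove (up to 0.007 while the head is held high in the channel). It drops in just before the head meets the stop. Riding up the head's slope it resists the trolley with about 4 to 8 N.
- tape_measure: Yellow tape measure, 36x84x62 mm, on the bench in front of the rail; origin under its middle. Leave it.
- bulb_carton: Small carton, 50x85x50 mm, on the bench; origin under its middle. Leave it.
- battery_spare: Black battery pack, 67x114x50 mm, on the bench to the left behind; origin under its middle. Leave it.
There are look-alikes about, which are no part of the job. Leave any orange or red look-alike of the hanger alone.

How it is judged:
By the outcome, as a careful person would: the job done as asked, in the order asked, and still so for the second after the job is handed in, with the robot touching nothing.
It also fails if it takes over 72 s, if anything falls off the work surface, if the arm or the gripper's body presses on something with over 40 N, if the wrist force passes 120 N, or if a joint passes its speed limit or range.

ROBOT

A 7-joint arm with a two-finger parallel gripper is mounted at the origin on a cart in front of the work surface, level with it; the furniture and walls round the work are solid. World frame = base frame: x ahead of the robot, y to its left, z up, the work surface at z = 0. Lengths are in m, angles in degrees, forces in N, time in s.
With the tool pointing down it reaches from about 0.425 to 0.875 m from the base axis. Payload 4.7 kg.
Tool frame: the origin (TCP) lies midway between the tips of the shut fingers; the grasp point (between the pads) lies 19 mm behind it; z points along the fingers, y is the line along which they close (so a half turn about z gives the same grasp; the last joint's range is limited). The gripper opens to 87 mm and grips with 3 to 60 N. Pads are 19 mm wide; open, the fingers measure 117 mm over their backs; the gripper's body (75 mm by 190 mm) begins 51 mm behind the grasp point.
Start: joints at [71.912, 18.392, -4.016, 83.108, 1.295, 78.541, -3.26], TCP at [0.21, -0.615, 0.223] pointing down, gripper open.
Joint ranges: [-163.93, 163.93], [-17.29, 119.83], [-79.2, 71.16], [3.27, 140.29], [-89.18, 269.18], [5.43, 117.66], [-154.24, 154.24]. Speed limits (degrees/s): [147.25, 147.25, 180, 180, 180, 180, 180].

INTERFACE

Orientations are given as [roll, pitch, yaw] about the fixed x, y, z axes, in that order (R = Rz(yaw) Ry(pitch) Rx(roll)).
In Python, from cell import env, viewer, boxes_of, masks_of gives the robot as it stands. The module is installed in compiled form; this text tells all that it offers.
- The arm moves only by the tool apply_moves, never from a script. Its argument "moves" is a list of rows, each a list of 7 numbers: the shift along the tool's x, y, z scaled (see below), then the turn, a rotation vector about the tool's x, y, z scaled (see below), then the opening, from 0 (shut) to 1 (fully open). A call has 1 to 20 rows; each row is the pose to reach, as a shift and turn from the pose commanded when the call began, along the tool's axes at that moment; what a row does not reach only later rows make up. The controller multiplies each number of a shift by 0.2 m and each number of a turn by 1.5 rad. A row lasts 1/10 s, in which the tool goes at most 50 mm and 8.59 degrees, less where a joint would pass 70% of its speed; a pose out of reach is approached as far as the arm can. A call with a number of a shift or a turn outside -1 to 1 is refused whole. A call with a gripper value outside its range is refused whole. The fingers move at their own pace and stop on an object; "grip_force" is the grip in N (left out, the last holds). Time passes only in rows, so rows that repeat a pose let the fingers close. It gives the time, the measured TCP pose, the force, the opening and the grip force at its end, in the units of the state.
- env.get_obs(): the state, without advancing time (a new reading comes with each control period).
- viewer.read_camera(name): name is "scene" or "side" or "wrist"; returns the picture (420x560x3 uint8, red, green, blue); there is no depth.
- viewer.get_calibration(name): a dict with "fov_y" (degrees; the focal length in pixels is half the picture's height over the tangent of half this angle, whatever the lens; pixels are square), "cx", "cy" (the principal point, pixels), "position" and "orientation" of the camera in the world. Camera axes: x right, y up, looking along -z (the intrinsics and any distortion apply to the point x, -y, -z); pixel columns grow to the right and rows downward; lengths in m; the calibration is good to about 2 mm. A picture is of the moment at which its call begins: read the wrist's pose just before it. get_calibration takes no time and is no camera call; for the wrist camera it gives the pose at the moment of the call.
- env.sign_off(): hands the job in; it is judged then, once.
Trained networks look in the newest picture that a camera, given by its name, has taken for a name from the list of things; names that differ only in an ending like _2 or _b are one class to them, and where a whole thing is asked for, a point or a joint stands for the part that bears it (a point fixed in the world has none). Each returns a list of dicts, best first, with "conf" (0 to 1); they miss things now and then, are a little off and sometimes report something else, mostly with a low value. They report only what shows in the picture. A call takes as long as a camera call. They do not tell look-alikes from the thing itself.
- boxes_of(camera, target): "location" ([column, row] in pixels, amid what is visible of it).
- masks_of(camera, target): "pixels" (420x560 bool, what is visible of it) and "location" ([column, row] in pixels, amid what is visible of it).
The state is a dict: "time_s": time; "qpos": joint angles; "joint_velocities": joint speeds; "effort": joint torques, N m; "tool_pos": TCP position; "tool_rot": TCP orientation; "force": force on the tool from outside, world axes, zero at the start; "wrist_torque": the same for the moment, N m; "grip_width": finger opening in m; "grasp_force": force on a finger pad.
Only numpy, scipy, OpenCV 4.12 (cv2) and the standard library are available. Lean on these libraries where they do the work, as an engineer would, in place of code of your own. Each camera call takes 0.05 s, during which the arm holds its last target. There are 200 camera calls.

## Working session

There is one attempt and no reset: what is moved stays moved. The work goes in short steps, Python scripts to look and compute and a tool call to move; the robot and the scene stay as the last step left them, time stands still between calls to the robot, and variables do not carry over. Pictures are saved under pics/ and viewed, at most 10 in all, crops included, and the job is handed in when it is done.

Besides the shell and the picture viewer there is one more tool, called after "Call:" as name(argument=value, ...), one argument or row to a line, values as JSON. apply_moves: Moves the arm, as the interface text tells. Shifts and turns lie within -1 to 1; 1 stands for 0.2 m of shift or 1.5 rad of turn. Its arguments: {"type":"object","properties":{"moves":{"type":"array","items":{"type":"array","items":{"type":"number","minimum":-1,"maximum":1}}},"grip_force":{"type":"number"}},"required":["moves"]}

```bash
mkdir -p pics; cat > h.py <<'E'
import numpy as np,cv2
from cell import env,viewer,boxes_of,masks_of
from scipy.spatial.transform import Rotation as R
def snap(c,fn=None):
    k=viewer.get_calibration(c); im=viewer.read_camera(c)
    if fn: cv2.imwrite('pics/'+fn,im[:,:,::-1])
    return k,im
E
python3 - <<'E'
from h import *
o=env.get_obs();print(o)
ims=[]
for c in['scene','side']:
    k,im=snap(c);print(c,k);ims.append(im)
    for n in['hanger','hanger_head','hanger_tip','rail','rail_mouth','stop_bar','keeper','tape_measure','bulb_carton','battery_spare']:
        print(n,[(np.round(b['location']),round(b['conf'],2)) for b in boxes_of(c,n)[:3]])
cv2.imwrite('pics/a.png',ims[0][:,:,::-1]);cv2.imwrite('pics/b.png',ims[1][:,:,::-1])
print(viewer.get_calibration('wrist'))
E
```

```text
{'time_s': 0.0, 'qpos': array([71.91287954, 18.44131719, -4.01722473, 83.17513286,  1.29506142,
       78.54045059, -3.25922324]), 'joint_velocities': array([-0.02765042, -0.09609836,  0.08704253, -0.00431996,  0.04452204,
        0.01507878,  0.02436972]), 'effort': array([-2.33952642e-04, -4.91287494e+01, -4.03860155e-01, -3.12530851e+01,
       -6.39660470e-02,  4.35347459e-02,  1.60704508e-04]), 'tool_pos': array([ 0.21028135, -0.61445867,  0.22143413]), 'tool_rot': array([-1.79888354e+02,  5.24731444e-03,  1.88992763e+01]), 'force': array([-0.09296101, -0.21678367, -0.03330477]), 'wrist_torque': array([ 0.01473561, -0.00340418, -0.05141786]), 'grasp_force': 0.0, 'grip_width': 0.08695488966676179}
scene {'fov_y': 57.21903784184673, 'cx': 278.514888071418, 'cy': 209.5154056515236, 'position': array([-0.4209662 ,  0.7704724 ,  0.80062535]), 'orientation': array([  57.65414977,   -0.97140332, -115.96737996])}
hanger [(array([274., 236.]), 0.94), (array([152., 308.]), 0.55), (array([220., 234.]), 0.54)]
hanger_head [(array([154., 305.]), 0.71), (array([277., 236.]), 0.65), (array([22
[... 673 characters left out ...]
64), (array([189., 150.]), 0.53)]
hanger_head [(array([280., 189.]), 0.97), (array([268., 231.]), 0.73), (array([188., 152.]), 0.58)]
hanger_tip [(array([277., 186.]), 0.83), (array([268., 234.]), 0.7), (array([189., 151.]), 0.59)]
rail [(array([327., 309.]), 0.67)]
rail_mouth [(array([332., 309.]), 0.82)]
stop_bar [(array([346., 329.]), 0.83)]
keeper []
tape_measure [(array([273., 374.]), 0.71)]
bulb_carton [(array([236., 301.]), 0.93)]
battery_spare [(array([316., 216.]), 0.98)]
{'fov_y': 60.19833315046887, 'cx': 281.4028629936157, 'cy': 207.93867134600774, 'position': array([ 0.28861972, -0.58766272,  0.38598934]), 'orientation': array([-1.74886455e+01, -1.28968309e-02, -7.11482670e+01])}
```

View pics/a.png

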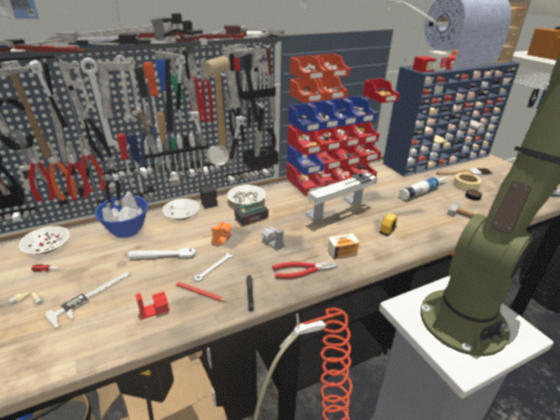

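View pics/b.png

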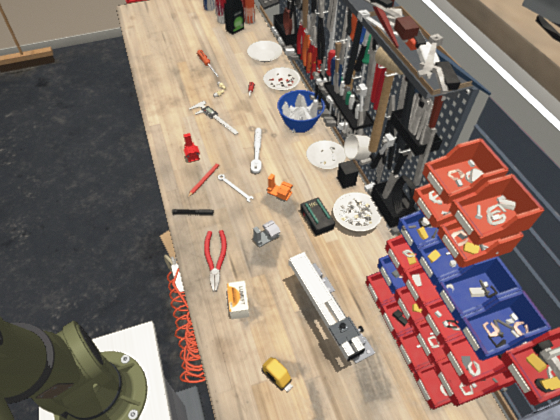

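The scene view has the grey hanger at (274,237), the orange look-alike at (220,232), the red one at (152,305), and the rail from about (312,205) to (375,180). The side view has the hanger at (267,234) and the rail from (298,258) to (355,350). I'll triangulate and get enlarged crops.

```bash
cat >> h.py <<'E'
def f_(k): return 210/np.tan(np.radians(k['fov_y'])/2)
def ray(k,uv):
    d=np.array([(uv[0]-k['cx'])/f_(k),-(uv[1]-k['cy'])/f_(k),-1])
    return np.array(k['position']),R.from_euler('xyz',k['orientation'],degrees=True).apply(d)
def atz(k,uv,z):
    p,d=ray(k,uv); return p+d*(z-p[2])/d[2]
def tri(k1,u1,k2,u2):
    p,d=ray(k1,u1);q,e=ray(k2,u2)
    s=np.linalg.lstsq(np.c_[d,-e],q-p,rcond=None)[0]
    return (p+d*s[0]+q+e*s[1])/2,np.linalg.norm(p+d*s[0]-q-e*s[1])
def proj(k,P):
    c=R.from_euler('xyz',k['orientation'],degrees=True).inv().apply(np.asarray(P)-k['position'])
    return np.c_[k['cx']+f_(k)*c[...,0]/-c[...,2],k['cy']-f_(k)*c[...,1]/-c[...,2]]
E
python3 - <<'E'
from h import *
a=viewer.get_calibration('scene');b=viewer.get_calibration('side')
for n,u,v in[('hanger',(274,237),(267,234)),('batt',(256,212),(316,216)),('carton',(344,247),(236,301)),('tape',(390,224),(273,374)),('orange',(221,233),(279,188))]:
    print(n,tri(a,u,b,v))
A=cv2.imread('pics/a.png');B=cv2.imread('pics/b.png')
s=cv2.resize(A[165:265,250:410],None,fx=5,fy=5,interpolation=cv2.INTER_CUBIC)
cv2.imwrite('pics/a2.png',s)
s=cv2.resize(B[215:365,230:390],None,fx=4,fy=4,interpolation=cv2.INTER_CUBIC)
cv2.imwrite('pics/b2.png',s)
E
```

```text
hanger (array([0.52837917, 0.31155373, 0.02316093]), np.float64(0.002416092147120529))
batt (array([0.68643979, 0.31363228, 0.03559088]), np.float64(0.011112882515117708))
carton (array([0.37920035, 0.12806716, 0.02567055]), np.float64(0.001453233114276233))
tape (array([ 0.41302889, -0.09155903,  0.03218287]), np.float64(0.0018934516694891134))
orange (array([0.62107855, 0.46837261, 0.0266374 ]), np.float64(0.0033052645068763894))
```

View pics/a2.png

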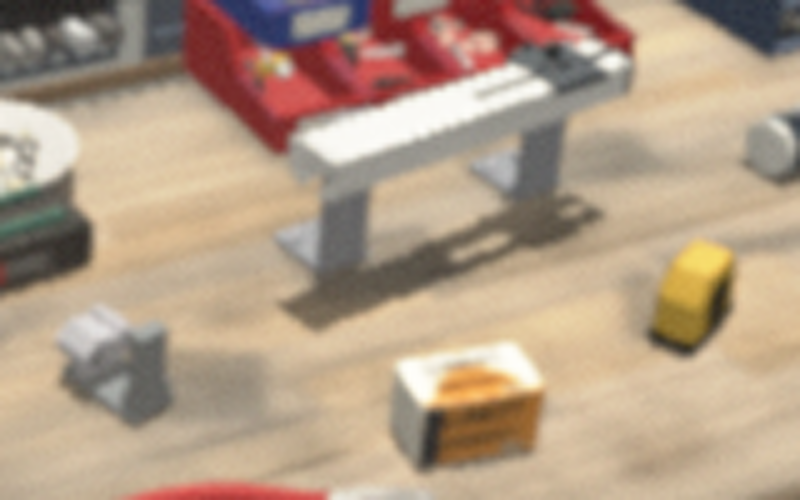

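View pics/b2.png

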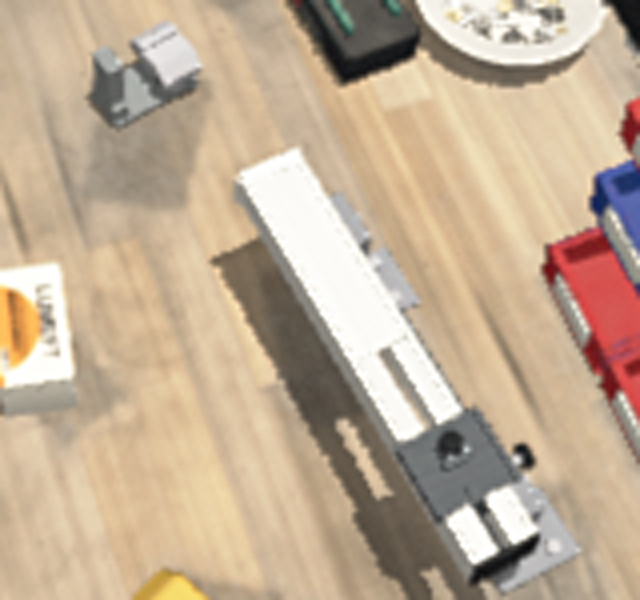

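The crops show the tip top at side px ~(256.7,228.5), the head top at ~(271.5,228.5), the rail mouth corners at (289,260.5) and (305,252.5), and the cap end at (348.7,358.7) and (365,347.5). The saddle is close to the capped end.

```bash
python3 - <<'E'
from h import *
b=viewer.get_calibration('side');a=viewer.get_calibration('scene')
c=lambda u,v:(230+u/4,215+v/4)
d=lambda u,v:(250+u/5,165+v/5)
t=atz(b,c(107,52),.067);h=atz(b,c(165,50),.045)
print('tip',t,'head',h,np.degrees(np.arctan2(*(h-t)[1::-1])),np.linalg.norm(h-t))
t2=atz(a,d(150,328),.067);h2=atz(a,d(98,328),.045);print('scene tip',t2,h2)
# rail corners
P=[atz(b,c(*q),.13)for q in[(236,182),(300,150),(475,575),(540,530)]]
print(P)
q=atz(b,c(450,445),.15);print('knob',q)
print('scene mouth corners',atz(a,d(292,148),.13),atz(a,d(312,122),.13))
for p in P: print(proj(a,p[None])-0)
m=(P[0]+P[1])/2;n=(P[2]+P[3])/2;v=n-m
print('mid',m,n,np.linalg.norm(v),'yaw',np.degrees(np.arctan2(v[0],-v[1])))
E
```

```text
tip [0.4991102  0.31422976 0.067     ] head [0.54461203 0.31663282 0.045     ] 3.0231157054125295 0.050598331245165835
scene tip [0.49703151 0.30412881 0.067     ] [0.53918011 0.32206895 0.045     ]
[array([0.53756042, 0.14415766, 0.13      ]), array([0.58618422, 0.15343035, 0.13      ]), array([ 0.57823296, -0.14399887,  0.13      ]), array([ 0.62459206, -0.13228515,  0.13      ])]
knob [ 0.59094316 -0.07488055  0.15      ]
scene mouth corners [0.57037677 0.15940744 0.13      ] [0.59663286 0.12804341 0.13      ]
[[317.02116973 198.06500435]]
[[307.64590195 192.18812353]]
[[376.97204856 177.10279413]]
[[366.98519284 172.60142831]]
mid [0.56187232 0.14879401 0.13      ] [ 0.60141251 -0.13814201  0.13      ] 0.28964755157218447 yaw 7.846025908509567
```

Call:
apply_moves(
  moves=[
    [1,-1,-0.1,0,0,0,1],
    [1,-1,-0.1,0,0,0,1],
    [1,-1,-0.1,0,0,0,1],
    [1,-1,-0.1,0,0,0,1],
    [1,-1,-0.1,0,0,0,1],
    [1,-1,-0.1,0,0,0,1],
    [1,-1,-0.1,0,0,0,1],
  ],
)

```text
time_s: 1.8
tool_pos: [0.3385, -0.3562, 0.2437]
tool_rot: [179.9, -0.1, 19.4]
force: [-0.8, -0.9, 0.3]
grip_width: 0.0867
grasp_force: 0.0
```

Call:
apply_moves(
  moves=[
    [1,-1,-0.1,0,0,0,1],
    [1,-1,-0.1,0,0,0,1],
    [1,-1,-0.1,0,0,0,1],
    [1,-1,-0.1,0,0,0,1],
    [1,-1,-0.1,0,0,0,1],
    [1,-1,-0.1,0,0,0,1],
    [1,-1,-0.1,0,0,0,1],
  ],
)

```text
time_s: 2.5
tool_pos: [0.4616, -0.1021, 0.2634]
tool_rot: [-180.0, -0.1, 19.4]
force: [-1.0, -0.2, 0.1]
grip_width: 0.087
grasp_force: 0.0
```

```bash
cat >> h.py <<'E'
def rows(P,yaw,o=None):
    "row numbers to go from the measured pose to TCP P, tool down at yaw (deg)"
    o=o or env.get_obs(); T=R.from_euler('xyz',o['tool_rot'],degrees=True)
    G=R.from_euler('xyz',[180,0,yaw],degrees=True)
    return np.round(np.r_[T.inv().apply(np.asarray(P)-o['tool_pos'])/.2,(T.inv()*G).as_rotvec()/1.5],4)
def show(): 
    o=env.get_obs(); print(o['time_s'],np.round(o['tool_pos'],4),np.round(o['tool_rot'],2),'F',np.round(o['force'],1),o['grip_width'],o['grasp_force'])
E
python3 - <<'E'
from h import *
show()
k=viewer.get_calibration('wrist');print(k)
print('centre on floor rel tcp',atz(k,(280,210),0.05)-env.get_obs()['tool_pos'])
print(env.get_obs()['qpos'])
print(rows([.46,.30,.25],10))
E
```

```text
2.5 [ 0.4616 -0.1021  0.2634] [-1.7999e+02 -1.5000e-01  1.9380e+01] F [-1.  -0.2  0.1] 0.08704628351474393 0.0
{'fov_y': 60.19833315046887, 'cx': 281.4028629936157, 'cy': 207.93867134600774, 'position': array([ 0.53907129, -0.07431935,  0.42701632]), 'orientation': array([-1.73389551e+01, -6.34288263e-04, -7.06607335e+01])}
centre on floor rel tcp [-0.03629159 -0.01050928 -0.2134073 ]
[ 43.91208136  -3.76033426 -32.70352734 102.65869221  -2.14282422
  80.38889977 -58.99725752]
[ 6.5980e-01 -1.8993e+00  6.9000e-02 -2.0000e-04 -1.7000e-03  1.0920e-01]
```

Call:
apply_moves(
  moves=[
    [0.5,-1,0,0,0,0,1],
    [0.5,-1,0,0,0,0,1],
    [0.5,-1,0,0,0,0,1],
    [0.5,-1,0,0,0,0,1],
    [0.5,-1,0,0,0,0,1],
    [0.5,-1,0,0,0,0,1],
  ],
)

```text
time_s: 3.1
tool_pos: [0.4893, 0.1178, 0.2627]
tool_rot: [-179.9, -0.1, 19.2]
force: [0.5, 0.1, 0.0]
grip_width: 0.0871
grasp_force: 0.0
```

Call:
apply_moves(
  moves=[
    [0.4,-0.9,0,0,0,0.109,1],
    [0.4,-0.9,0,0,0,0.109,1],
    [0.4,-0.9,0,0,0,0.109,1],
    [0.4,-0.9,0,0,0,0.109,1],
    [0.4,-0.9,0,0,0,0.109,1],
    [0.4,-0.9,0,0,0,0.109,1],
    [0.4,-0.9,0,0,0,0.109,1],
  ],
)

```text
time_s: 3.8
tool_pos: [0.508, 0.3078, 0.2619]
tool_rot: [179.9, 0.0, 9.3]
force: [1.4, -1.1, 0.6]
grip_width: 0.087
grasp_force: 0.0
```

```bash
python3 - <<'E'
from h import *
show()
k,im=snap('wrist','w1.png')
print(k)
for n in['hanger','hanger_tip','hanger_head','rail_mouth']:
    print(n,[(np.round(b['location'],1),round(b['conf'],2)) for b in boxes_of('wrist',n)[:3]])
for p in [(.499,.312,.067),(.543,.318,.045),(.563,.139,.13)]: print(proj(k,np.array([p])))
E
```

```text
3.8 [0.508  0.3078 0.2619] [1.7986e+02 3.0000e-02 9.3300e+00] F [ 1.4 -1.1  0.6] 0.08698826448689165 0.0
{'fov_y': 60.19833315046887, 'cx': 281.4028629936157, 'cy': 207.93867134600774, 'position': array([0.58949481, 0.32206364, 0.42524886]), 'orientation': array([-17.52126187,  -0.14342535, -80.70928876])}
hanger [(array([141.5,  35.9]), 0.64), (array([279.9, 148.3]), 0.62)]
hanger_tip [(array([140.7,  35.9]), 0.61)]
hanger_head [(array([143. ,  35.8]), 0.78), (array([275.7, 150.3]), 0.64)]
rail_mouth [(array([501.6, 136.9]), 0.68)]
[[275.92928228 187.1862732 ]]
[[277.1242738  140.51246516]]
[[494.40680844 164.39965497]]
```

View pics/w1.png

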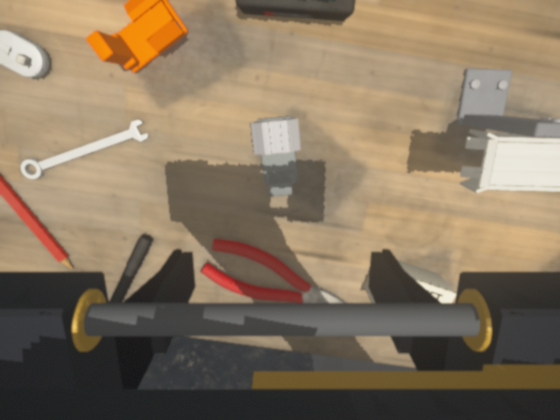

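Wrist view: grey hanger head at ~(276,137), tip at ~(280,187), rail mouth at ~(487,163). I'll zoom on both in one composite.

```bash
python3 - <<'E'
import cv2,numpy as np
A=cv2.imread('pics/w1.png')
r=lambda a:cv2.resize(a,None,fx=4,fy=4,interpolation=cv2.INTER_CUBIC)
cv2.imwrite('pics/w1c.png',np.hstack([r(A[100:220,230:325]),r(A[100:220,455:555])]))
E
```

```text
(no output)
```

View pics/w1c.png

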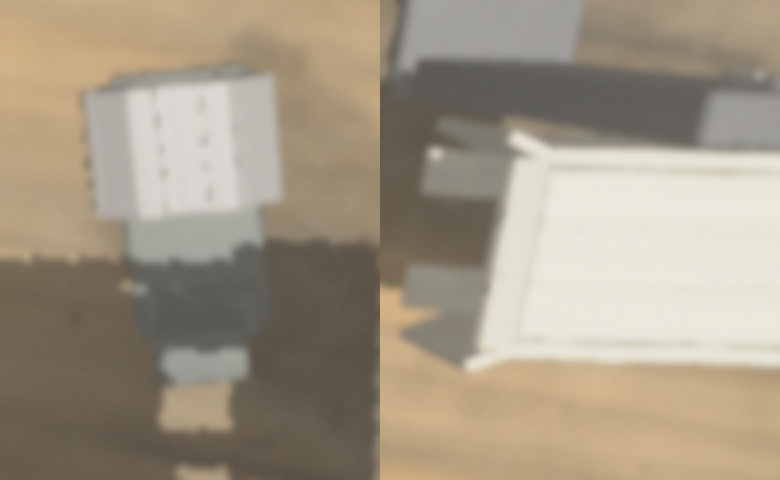

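```bash
python3 - <<'E'
from h import *
k=viewer.get_calibration('wrist');show()
l=lambda u,v:(230+u/4,100+v/4); r=lambda u,v:(455+(u-380)/4,100+v/4)
F=[atz(k,l(*q),.045)for q in[(128,90),(230,82),(140,218),(242,208)]]
hc=sum(F)/4;print('head',hc)
E=[atz(k,l(*q),.037)for q in[(85,92),(275,75),(98,218),(282,198)]];print('head2',sum(E)/4)
for a,b in[(0,1),(2,3)]:
    v=E[b]-E[a];print('yaw',np.degrees(np.arctan2(-v[0]*-1,-v[1])),np.linalg.norm(v))
for a,b in[(2,0),(3,1)]:
    v=F[b]-F[a];print('yaw x',np.degrees(np.arctan2(v[1],v[0])),np.linalg.norm(v))
t=atz(k,l(205,382),.067);print('tip outer',t);v=hc-t;print('yaw',np.degrees(np.arctan2(v[1],v[0])),np.linalg.norm(v))
f1,f2=[atz(k,r(*q),.13)for q in[(495,358),(780,366)]];b1,b2=[atz(k,r(*q),.13)for q in[(550,150),(780,157)]]
for a,b in((f1,f2),(b1,b2)): v=a-b;print('rail yaw',np.degrees(np.arctan2(-v[0],v[1])),a,b)
print('flare corners',atz(k,r(510,135),.13),atz(k,r(470,368),.13))
E
```

```text
4.05 [0.5074 0.3089 0.2627] [ 1.7992e+02 -4.0000e-02  9.3600e+00] F [-0.  -0.2  0.1] 0.08723403381428801 0.0
head [0.54546633 0.32072913 0.045     ]
head2 [0.54552672 0.32087332 0.037     ]
yaw 14.288267372724748 0.04994316686370453
yaw 15.49917162096786 0.04970915875820258
yaw x 13.886956300064096 0.0330208935872497
yaw x 15.181726450510807 0.03245587968939875
tip outer [0.4906985  0.30652179 0.067     ]
yaw 14.542573718805258 0.060707197800441905
rail yaw 7.640969382182688 [0.54067824 0.14153935 0.13      ] [0.54874194 0.08143265 0.13      ]
rail yaw 7.591565095156688 [0.58409827 0.14474942 0.13      ] [0.5902907  0.09828713 0.13      ]
flare corners [0.58565402 0.15371963 0.13      ] [0.53772951 0.14604833 0.13      ]
```

Consistent: hanger yaw ≈14.6°, tip ≈(0.497,0.308); rail yaw ≈7.7°, origin ≈(0.5817,0.0015).

```bash
python3 - <<'E'
from h import *
print(rows([.497,.308,.1],14.6),rows([.497,.308,.027],14.6))
E
```

```text
[-5.270e-02 -5.300e-03  8.136e-01  9.000e-04 -4.000e-04 -6.100e-02] [-5.3000e-02 -5.8000e-03  1.1786e+00  9.0000e-04 -4.0000e-04 -6.1000e-02]
```

Call:
apply_moves(
  moves=[
    [-0.053,-0.005,0.25,0.001,0,-0.061,1],
    [-0.053,-0.005,0.5,0.001,0,-0.061,1],
    [-0.053,-0.005,0.75,0.001,0,-0.061,1],
    [-0.053,-0.005,0.9,0.001,0,-0.061,1],
    [-0.053,-0.005,0.9,0.001,0,-0.061,1],
    [-0.053,-0.005,0.9,0.001,0,-0.061,1],
  ],
)

```text
time_s: 4.65
tool_pos: [0.4965, 0.3098, 0.0834]
tool_rot: [-179.9, -0.0, 14.7]
force: [1.1, 0.6, -0.1]
grip_width: 0.0871
grasp_force: 0.0
```

```bash
python3 - <<'E'
from h import *
show();print(rows([.497,.308,.027],14.6))
E
```

```text
4.65 [0.4965 0.3098 0.0834] [-1.799e+02 -3.000e-02  1.473e+01] F [ 1.1  0.6 -0.1] 0.08710007507009898 0.0
[-2.000e-04  9.900e-03  2.819e-01 -1.100e-03 -3.000e-04  1.500e-03]
```

Call:
apply_moves(
  moves=[
    [0,0.01,0.15,0,0,0,1],
    [0,0.01,0.28,0,0,0,1],
    [0,0.01,0.28,0,0,0,1],
    [0,0.01,0.28,0,0,0,1],
  ],
)

```text
time_s: 5.05
tool_pos: [0.4978, 0.3091, 0.0289]
tool_rot: [-179.9, -0.2, 14.8]
force: [0.4, 1.3, -0.0]
grip_width: 0.0871
grasp_force: 0.0
```

Call:
apply_moves(
  moves=[
    [0,0,0,0,0,0,0.5],
    [0,0,0,0,0,0,0.3],
    [0,0,0,0,0,0,0.2],
    [0,0,0,0,0,0,0.1],
    [0,0,0,0,0,0,0],
    [0,0,0,0,0,0,0],
    [0,0,0,0,0,0,0],
    [0,0,0,0,0,0,0],
  ],
  grip_force=55,
)

```text
time_s: 5.85
tool_pos: [0.4964, 0.3082, 0.0264]
tool_rot: [-179.9, 0.0, 14.8]
force: [-0.5, 0.6, 0.3]
grip_width: 0.0306
grasp_force: 0.0
```

```bash
python3 - <<'E'
from h import *
show()
E
```

```text
5.85 [0.4964 0.3082 0.0264] [-179.92    0.     14.77] F [-0.5  0.6  0.3] 0.03055083042990615 0.0
```

Call:
apply_moves(
  moves=[
    [0,0,0,0,0,0,0],
    [0,0,0,0,0,0,0],
    [0,0,0,0,0,0,0],
    [0,0,0,0,0,0,0],
    [0,0,0,0,0,0,0],
  ],
)

```text
time_s: 6.35
tool_pos: [0.4964, 0.308, 0.0264]
tool_rot: [-179.9, 0.0, 14.8]
force: [-0.6, -0.8, -0.9]
grip_width: 0.0235
grasp_force: 54.9
```

```bash
python3 - <<'E'
from h import *
show();o=env.get_obs()
print(rows([.504,.213,o['tool_pos'][2]+.0795],7.7))
E
```

```text
6.35 [0.4964 0.308  0.0264] [-1.7993e+02  1.0000e-02  1.4770e+01] F [-0.6 -0.8 -0.9] 0.023532846580800796 54.93543013930321
[-8.450e-02  4.684e-01 -3.980e-01 -8.000e-04  2.000e-04  8.220e-02]
```

Call:
apply_moves(
  moves=[
    [0,0,-0.2,0,0,0,0],
    [0,0,-0.398,0,0,0,0],
    [-0.03,0.15,-0.398,0,0,0.03,0],
    [-0.06,0.3,-0.398,0,0,0.06,0],
    [-0.0845,0.4,-0.398,0,0,0.082,0],
    [-0.0845,0.468,-0.398,0,0,0.082,0],
    [-0.0845,0.468,-0.398,0,0,0.082,0],
    [-0.0845,0.468,-0.398,0,0,0.082,0],
    [-0.0845,0.468,-0.398,0,0,0.082,0],
    [-0.0845,0.468,-0.398,0,0,0.082,0],
  ],
)

```text
time_s: 7.35
tool_pos: [0.5035, 0.2149, 0.106]
tool_rot: [-179.9, 0.0, 7.9]
force: [-0.4, 0.9, -2.9]
grip_width: 0.0233
grasp_force: 54.9
```

```bash
python3 - <<'E'
from h import *
show()
k,im=snap('wrist','w2f.png');print(k)
cs,im2=snap('side');cv2.imwrite('pics/s2.png',im2[:,:,::-1])
r=lambda a,s:cv2.resize(a[:,:,::-1],None,fx=s,fy=s,interpolation=cv2.INTER_CUBIC)
a=r(im[20:270,230:560],1.8)
b=r(im2[215:315,230:330],3); b=cv2.copyMakeBorder(b,0,max(0,a.shape[0]-b.shape[0]),0,0,cv2.BORDER_CONSTANT)
cv2.imwrite('pics/w2.png',np.hstack([a,b[:a.shape[0],:200]])); print(a.shape)
E
```

```text
7.35 [0.5035 0.2149 0.106 ] [-1.7986e+02  2.0000e-02  7.8700e+00] F [-0.4  0.9 -2.9] 0.023323935918334145 54.9262769613415
{'fov_y': 60.19833315046887, 'cx': 281.4028629936157, 'cy': 207.93867134600774, 'position': array([0.58546731, 0.22634614, 0.26935759]), 'orientation': array([-17.49915029,   0.13263067, -82.174828  ])}
(450, 594, 3)
```

View pics/w2.png

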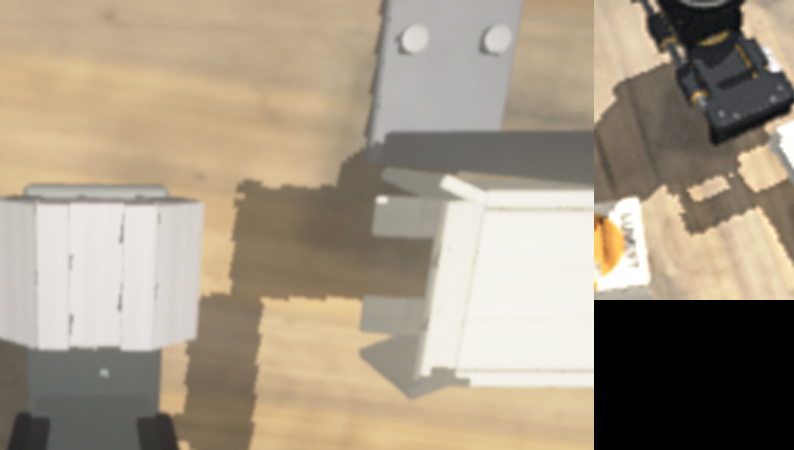

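```bash
python3 - <<'E'
from h import *
o=env.get_obs();k=viewer.get_calibration('wrist');show()
g=lambda u,v:(230+u/1.8,20+v/1.8)
yaw=np.radians(7.7);X=np.array([np.cos(yaw),np.sin(yaw),0]);Y=np.array([-np.sin(yaw),np.cos(yaw),0])
pr=lambda n,q,z:(lambda p:print(n,np.round([p@X,p@Y],4)))(atz(k,g(*q),z))
for q in[(490,191),(590,192.5)]:pr('rail back (want .5986)',q,.13)
for q in[(470,384),(590,385)]:pr('rail front (.5546)',q,.13)
for q in[(445,180),(418,377)]:pr('flare',q,.13)
for q in[(38,202),(158,202)]:pr('head back top',q,.1245)
for q in[(40,348),(155,347)]:pr('head front top',q,.1245)
pr('head end back',(204,203),.117);pr('head end front',(197,345),.117)
p=np.array(o['tool_pos']);print('tool',p@X,p@Y,'expected head X',p@X+.05)
E
```

```text
7.45 [0.5037 0.2144 0.106 ] [-1.7988e+02  1.0000e-02  7.8300e+00] F [-0.2 -0.1 -3.7] 0.023679465372498435 54.92635700851679
rail back (want .5986) [0.5991 0.0625]
rail back (want .5986) [0.5988 0.0416]
rail front (.5546) [0.5559 0.0591]
rail front (.5546) [0.5557 0.0316]
flare [0.6013 0.0723]
flare [0.5576 0.0712]
head back top [0.5961 0.1575]
head back top [0.5962 0.1312]
head front top [0.5625 0.1578]
head front top [0.5628 0.1309]
head end back [0.5952 0.1199]
head end front [0.5609 0.1198]
tool 0.5278733411890917 0.14496356442059316 expected head X 0.5778733411890917
```

Call:
apply_moves(
  moves=[
    [-0.009,0.06,0,0,0,0.0015,0],
    [-0.009,0.12,0,0,0,0.0015,0],
    [-0.009,0.18,0,0,0,0.0015,0],
    [-0.009,0.2,0,0,0,0.0015,0],
    [-0.009,0.22,0,0,0,0.0015,0],
    [-0.009,0.24,0,0,0,0.0015,0],
    [-0.009,0.26,0,0,0,0.0015,0],
    [-0.009,0.28,0,0,0,0.0015,0],
    [-0.009,0.3,0,0,0,0.0015,0],
    [-0.009,0.32,0,0,0,0.0015,0],
    [-0.009,0.34,0,0,0,0.0015,0],
    [-0.009,0.36,0,0,0,0.0015,0],
  ],
)

```text
time_s: 8.65
tool_pos: [0.5119, 0.1414, 0.1059]
tool_rot: [-179.9, 0.0, 7.6]
force: [-0.5, -0.5, -2.1]
grip_width: 0.0236
grasp_force: 54.9
```

```bash
cat >> h.py <<'E'
yw=np.radians(7.7);X=np.array([np.cos(yw),np.sin(yw),0]);Y=np.array([-np.sin(yw),np.cos(yw),0])
def st():
    o=env.get_obs();p=o['tool_pos'];F=o['force'];show()
    print('rail: X %.4f s(head) %.4f'%(p@X+.05,p@Y+.0765),'F X %.1f Y %.1f Z %.1f'%(F@X,F@Y,F[2]),'M',np.round(o['wrist_torque'],2))
E
python3 - <<'E'
from h import *
st();snap('wrist','w3.png')
E
```

```text
8.65 [0.5119 0.1414 0.1059] [-1.7992e+02  1.0000e-02  7.6000e+00] F [-0.5 -0.5 -2.1] 0.023639716034105206 54.926514364778996
rail: X 0.5763 s(head) 0.1480 F X -0.5 Y -0.4 Z -2.1 M [-0.04  0.13  0.  ]
```

View pics/w3.png

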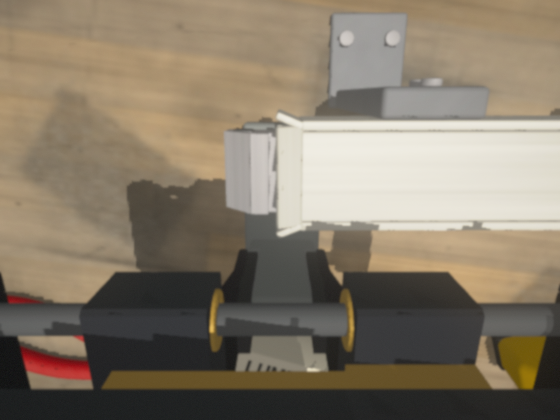

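The head is in the channel, centred, with no contact force. I'll slide it on.

Call:
apply_moves(
  moves=[
    [0,0.05,0,0,0,0,0],
    [0,0.1,0,0,0,0,0],
    [0,0.15,0,0,0,0,0],
    [0,0.2,0,0,0,0,0],
    [0,0.25,0,0,0,0,0],
    [0,0.3,0,0,0,0,0],
    [0,0.35,0,0,0,0,0],
    [0,0.4,0,0,0,0,0],
    [0,0.4,0,0,0,0,0],
  ],
)

```text
time_s: 9.6
tool_pos: [0.5228, 0.0601, 0.1056]
tool_rot: [-180.0, 0.0, 7.4]
force: [-0.9, 0.1, -2.5]
grip_width: 0.0235
grasp_force: 54.9
```

```bash
python3 -c "
from h import *
st()"
```

```text
9.6 [0.5228 0.0601 0.1056] [-1.7997e+02  2.0000e-02  7.4300e+00] F [-0.9  0.1 -2.5] 0.023505500377401407 54.92633496411145
rail: X 0.5762 s(head) 0.0660 F X -0.9 Y 0.3 Z -2.5 M [-0.02  0.16 -0.02]
```

Call:
apply_moves(
  moves=[
    [0,0.05,0,0,0,-0.002,0],
    [0,0.1,0,0,0,-0.002,0],
    [0,0.15,0,0,0,-0.002,0],
    [0,0.2,0,0,0,-0.002,0],
    [0,0.25,0,0,0,-0.002,0],
    [0,0.3,0,0,0,-0.002,0],
    [0,0.35,0,0,0,-0.002,0],
  ],
)

```text
time_s: 10.3
tool_pos: [0.5318, -0.008, 0.1056]
tool_rot: [-179.9, 0.0, 7.8]
force: [-0.3, 0.2, -3.1]
grip_width: 0.0237
grasp_force: 54.9
```

```bash
python3 -c "
from h import *
st();k,im=snap('side')
A=cv2.resize(im[215:365,230:390,::-1],None,fx=4,fy=4,interpolation=cv2.INTER_CUBIC);cv2.imwrite('pics/s3.png',A)"
```

```text
10.3 [ 0.5318 -0.008   0.1056] [-1.7992e+02  1.0000e-02  7.7600e+00] F [-0.3  0.2 -3.1] 0.023709606184130823 54.92672109045088
rail: X 0.5760 s(head) -0.0027 F X -0.3 Y 0.2 Z -3.1 M [-0.07  0.2   0.06]
```

View pics/s3.png

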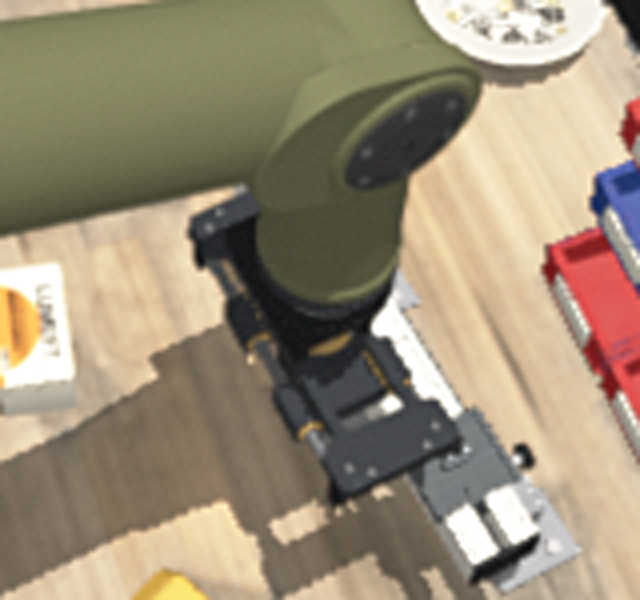

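Call:
apply_moves(
  moves=[
    [0,0.03,0,0,0,0,0],
    [0,0.06,0,0,0,0,0],
    [0,0.09,0,0,0,0,0],
    [0,0.12,0,0,0,0,0],
    [0,0.15,0,0,0,0,0],
    [0,0.15,0,0,0,0,0],
  ],
)

```text
time_s: 10.95
tool_pos: [0.5359, -0.0381, 0.1056]
tool_rot: [-179.9, 0.0, 7.7]
force: [-0.0, -0.3, -2.7]
grip_width: 0.0239
grasp_force: 54.9
```

Call:
apply_moves(
  moves=[
    [0,0.01,0,0,0,0,0],
    [0,0.02,0,0,0,0,0],
    [0,0.03,0,0,0,0,0],
    [0,0.04,0,0,0,0,0],
    [0,0.05,0,0,0,0,0],
    [0,0.05,0,0,0,0,0],
  ],
)

```text
time_s: 11.55
tool_pos: [0.5372, -0.0471, 0.1056]
tool_rot: [-179.9, 0.0, 7.7]
force: [0.0, -0.5, -2.8]
grip_width: 0.0239
grasp_force: 54.9
```

```bash
python3 -c "
from h import *
st()"
```

```text
11.55 [ 0.5372 -0.0471  0.1056] [-1.7993e+02  1.0000e-02  7.7400e+00] F [ 0.  -0.5 -2.8] 0.023850483212461877 54.926317390054464
rail: X 0.5760 s(head) -0.0421 F X -0.0 Y -0.5 Z -2.8 M [-0.02  0.15  0.07]
```

Call:
apply_moves(
  moves=[
    [0,0.01,0,0,0,0,0],
    [0,0.02,0,0,0,0,0],
    [0,0.03,0,0,0,0,0],
    [0,0.04,0,0,0,0,0],
    [0,0.04,0,0,0,0,0],
  ],
)

```text
time_s: 12.05
tool_pos: [0.5383, -0.0551, 0.1056]
tool_rot: [-179.9, 0.0, 7.7]
force: [-0.2, 0.1, -3.1]
grip_width: 0.0236
grasp_force: 54.9
```

Call:
apply_moves(
  moves=[
    [0,0.01,0,0,0,0,0],
    [0,0.02,0,0,0,0,0],
    [0,0.02,0,0,0,0,0],
  ],
)

```text
time_s: 12.35
tool_pos: [0.5382, -0.0577, 0.105]
tool_rot: [-179.8, 0.1, 7.8]
force: [0.8, 2.4, -5.8]
grip_width: 0.024
grasp_force: 54.9
```

Call:
apply_moves(
  moves=[
    [0,0.01,0,0,0,0,0],
    [0,0.02,0,0,0,0,0],
    [0,0.02,0,0,0,0,0],
  ],
)

```text
time_s: 12.65
tool_pos: [0.5385, -0.0609, 0.1049]
tool_rot: [-179.8, 0.1, 7.9]
force: [-0.5, 4.9, -6.9]
grip_width: 0.0236
grasp_force: 54.9
```

Call:
apply_moves(
  moves=[
    [0,0.01,0,0,0,0,0],
    [0,0.02,0,0,0,0,0],
    [0,0.02,0,0,0,0,0],
  ],
)

```text
time_s: 12.95
tool_pos: [0.5391, -0.065, 0.1049]
tool_rot: [-179.8, 0.1, 7.9]
force: [0.6, 4.1, -7.1]
grip_width: 0.0235
grasp_force: 54.9
```

Call:
apply_moves(
  moves=[
    [0,0.01,0,0,0,0,0],
    [0,0.02,0,0,0,0,0],
    [0,0.03,0,0,0,0,0],
    [0,0.03,0,0,0,0,0],
  ],
)

```text
time_s: 13.35
tool_pos: [0.5405, -0.0749, 0.1054]
tool_rot: [180.0, 0.1, 7.6]
force: [-0.4, -3.1, -7.7]
grip_width: 0.0236
grasp_force: 55.0
```

Call:
apply_moves(
  moves=[
    [0,0.01,0,0,0,0,0],
    [0,0.015,0,0,0,0,0],
    [0,0.015,0,0,0,0,0],
  ],
)

```text
time_s: 13.65
tool_pos: [0.5411, -0.0768, 0.1056]
tool_rot: [180.0, 0.0, 7.7]
force: [-0.7, -3.0, -7.2]
grip_width: 0.0237
grasp_force: 55.0
```

Call:
apply_moves(
  moves=[
    [0,0.005,0,0,0,0,0],
    [0,0.01,0,0,0,0,0],
    [0,0.01,0,0,0,0,0],
  ],
)

```text
time_s: 13.95
tool_pos: [0.5413, -0.0772, 0.1055]
tool_rot: [-179.9, 0.0, 7.8]
force: [-0.2, -1.4, -7.7]
grip_width: 0.024
grasp_force: 55.0
```

```bash
python3 -c "
from h import *
st()"
```

```text
13.95 [ 0.5413 -0.0772  0.1055] [-1.7991e+02  2.0000e-02  7.7800e+00] F [-0.2 -1.4 -7.7] 0.02402918277878669 54.95067528448999
rail: X 0.5761 s(head) -0.0725 F X -0.4 Y -1.4 Z -7.7 M [-0.26  0.58 -0.07]
```

Call:
apply_moves(
  moves=[
    [0,0.005,0,0,0,0,0],
    [0,0.01,0,0,0,0,0],
    [0,0.01,0,0,0,0,0],
  ],
)

```text
time_s: 14.25
tool_pos: [0.5419, -0.0787, 0.1056]
tool_rot: [-179.9, -0.0, 7.8]
force: [-0.2, 0.9, -7.7]
grip_width: 0.0232
grasp_force: 54.9
```

Call:
apply_moves(
  moves=[
    [0,0.005,0,0,0,0,0],
    [0,0.01,0,0,0,0,0],
    [0,0.01,0,0,0,0,0],
  ],
)

```text
time_s: 14.55
tool_pos: [0.5419, -0.0801, 0.1056]
tool_rot: [-179.8, -0.0, 7.8]
force: [-0.0, 4.6, -6.8]
grip_width: 0.0236
grasp_force: 54.9
```

```bash
python3 -c "
from h import *
st()"
```

```text
14.55 [ 0.5419 -0.0801  0.1056] [-179.84   -0.      7.84] F [-0.   4.6 -6.8] 0.023603775408812828 54.91022075526416
rail: X 0.5763 s(head) -0.0755 F X 0.6 Y 4.5 Z -6.8 M [0.89 0.47 0.23]
```

Call:
apply_moves(
  moves=[
    [0,0.003,0,0,0,0,0],
    [0,0.003,0,0,0,0,0],
  ],
)

```text
time_s: 14.75
tool_pos: [0.5419, -0.0802, 0.1056]
tool_rot: [-179.8, 0.0, 7.9]
force: [-1.3, 5.5, -7.2]
grip_width: 0.0235
grasp_force: 54.9
```

Call:
apply_moves(
  moves=[
    [0,0.003,0,0,0,0,0],
    [0,0.003,0,0,0,0,0],
  ],
)

```text
time_s: 14.95
tool_pos: [0.5419, -0.0803, 0.1055]
tool_rot: [-179.8, 0.0, 7.9]
force: [-2.4, 6.1, -7.3]
grip_width: 0.0236
grasp_force: 54.9
```

```bash
python3 -c "
from h import *
st()"
```

```text
14.95 [ 0.5419 -0.0803  0.1055] [-1.7978e+02  2.0000e-02  7.8900e+00] F [-2.4  6.1 -7.3] 0.02355816696661372 54.923539627343416
rail: X 0.5763 s(head) -0.0757 F X -1.6 Y 6.4 Z -7.3 M [1.33 0.59 0.39]
```

Call:
apply_moves(
  moves=[
    [0,0.005,0,0,0,0,0],
    [0,0.01,0,0,0,0,0],
    [0,0.01,0,0,0,0,0],
  ],
)

```text
time_s: 15.25
tool_pos: [0.5419, -0.0805, 0.1055]
tool_rot: [-179.7, 0.0, 8.0]
force: [-2.3, 9.1, -6.4]
grip_width: 0.0238
grasp_force: 54.9
```

```bash
python3 -c "
from h import *
st()"
```

```text
15.25 [ 0.5419 -0.0805  0.1055] [-1.7966e+02  4.0000e-02  7.9700e+00] F [-2.3  9.1 -6.4] 0.023802863844910743 54.942302629351616
rail: X 0.5763 s(head) -0.0759 F X -1.1 Y 9.4 Z -6.4 M [2.03 0.76 0.44]
```

Call:
apply_moves(
  moves=[
    [0,0.006,0,0,0,0,0],
    [0,0.012,0,0,0,0,0],
    [0,0.018,0,0,0,0,0],
    [0,0.018,0,0,0,0,0],
  ],
)

```text
time_s: 15.65
tool_pos: [0.542, -0.0808, 0.1053]
tool_rot: [-179.4, 0.1, 8.1]
force: [-3.2, 14.2, -4.5]
grip_width: 0.0236
grasp_force: 55.0
```

Call:
apply_moves(
  moves=[
    [0,0,0,0,0,0,0],
    [0,0,0,0,0,0,0],
    [0,0,0,0,0,0,0],
  ],
)

```text
time_s: 15.95
tool_pos: [0.542, -0.0808, 0.1053]
tool_rot: [-179.4, 0.1, 8.1]
force: [-3.2, 13.5, -4.9]
grip_width: 0.0237
grasp_force: 55.0
```

Call:
apply_moves(
  moves=[
    [0,0,0,0,0,0,0],
    [0,0,0,0,0,0,0],
    [0,0,0,0,0,0,0],
    [0,0,0,0,0,0,0],
  ],
)

```text
time_s: 16.35
tool_pos: [0.542, -0.0808, 0.1053]
tool_rot: [-179.5, 0.1, 8.1]
force: [-3.5, 14.5, -4.4]
grip_width: 0.0238
grasp_force: 55.0
```

```bash
python3 -c "
from h import *
st()"
```

```text
16.35 [ 0.542  -0.0808  0.1053] [-1.7945e+02  8.0000e-02  8.1200e+00] F [-3.5 14.5 -4.4] 0.023836803186340585 55.00123129226267
rail: X 0.5763 s(head) -0.0762 F X -1.5 Y 14.8 Z -4.4 M [3.16 1.02 0.62]
```

Call:
apply_moves(
  moves=[
    [0,-0.015,0,0,0,0,0],
    [0,-0.03,0,0,0,0,0],
    [0,-0.036,0,0,0,0,0],
    [0,-0.036,0,0,0,0,0],
  ],
)

```text
time_s: 16.75
tool_pos: [0.542, -0.0802, 0.1055]
tool_rot: [-179.9, -0.0, 7.8]
force: [0.8, 5.6, -9.1]
grip_width: 0.0237
grasp_force: 54.9
```

```bash
python3 -c "
from h import *
st();k,im=snap('wrist','w4.png');k,im2=snap('side');k,im3=snap('scene')
r=lambda a,s:cv2.resize(a[:,:,::-1],None,fx=s,fy=s,interpolation=cv2.INTER_CUBIC)
a=r(im[60:260,200:460],1.5);b=r(im2[300:365,320:385],6)[:390];c=r(im3[160:200,340:385],6)
H=400;p=lambda q:cv2.copyMakeBorder(q,0,H-q.shape[0],0,0,cv2.BORDER_CONSTANT)
print(a.shape,b.shape,c.shape)
cv2.imwrite('pics/m4.png',np.hstack([p(a),p(b)]))"
```

```text
16.75 [ 0.542  -0.0802  0.1055] [-1.7987e+02 -1.0000e-02  7.8100e+00] F [ 0.8  5.6 -9.1] 0.02366605712335778 54.919378543272614
rail: X 0.5763 s(head) -0.0756 F X 1.5 Y 5.4 Z -9.1 M [1.22 0.4  0.36]
(300, 390, 3) (390, 390, 3) (240, 270, 3)
```

View pics/m4.png

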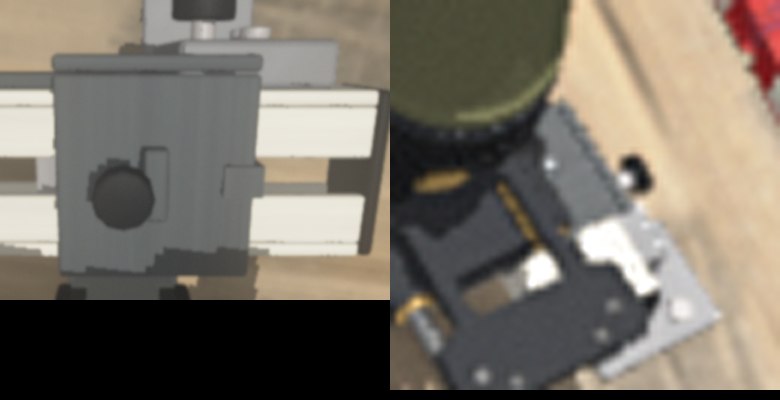

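The saddle knob is centred on the gripper line, and the push held about 14 N for more than 0.7 s at a rigid stop. Now I'll relax, ease the trolley down and release it.

Call:
apply_moves(
  moves=[
    [0,-0.005,0.002,0,0,0,0],
    [0,-0.01,0.004,0,0,0,0],
    [0,-0.014,0.004,0,0,0,0],
    [0,-0.014,0.004,0,0,0,0],
    [0,-0.014,0.004,0,0,0,0],
  ],
)

```text
time_s: 17.4
tool_pos: [0.5417, -0.0795, 0.1049]
tool_rot: [-180.0, -0.0, 7.7]
force: [1.2, -0.4, -6.4]
grip_width: 0.0234
grasp_force: 54.9
```

```bash
python3 -c "
from h import *
st()
k,im=snap('wrist');print(k['position']);print([(b['location'],b['conf'],b['pixels'].sum()) for b in masks_of('wrist','keeper')[:3]])"
```

```text
17.4 [ 0.5417 -0.0795  0.1049] [-1.80e+02 -2.00e-02  7.68e+00] F [ 1.2 -0.4 -6.4] 0.023416663572785778 54.933759877458215
rail: X 0.5762 s(head) -0.0749 F X 1.1 Y -0.5 Z -6.4 M [-0.11  0.14 -0.09]
[ 0.62349792 -0.06797466  0.26832853]
[([283.1, 191.4], 0.75, np.int64(1428))]
```

Call:
apply_moves(
  moves=[
    [0,0.005,0,0,0,0,0],
    [0,0.008,0,0,0,0,0],
    [0,0.008,0,0,0,0,0],
    [0,0.008,0,0,0,0,0],
  ],
)

```text
time_s: 17.9
tool_pos: [0.5415, -0.0796, 0.1047]
tool_rot: [-179.9, 0.0, 7.8]
force: [-0.3, 0.9, -6.6]
grip_width: 0.0237
grasp_force: 54.9
```

Call:
apply_moves(
  moves=[
    [0,0,0,0,0,0,0.4],
    [0,0,0,0,0,0,0.6],
    [0,0,0,0,0,0,0.6],
    [0,0,0,0,0,0,0.6],
    [0,0,0,0,0,0,0.6],
    [0,0,0,0,0,0,0.6],
    [0,0,0,0,0,0,0.6],
    [0,0,0,0,0,0,0.6],
  ],
)

```text
time_s: 18.7
tool_pos: [0.5417, -0.0798, 0.1048]
tool_rot: [-179.9, 0.0, 7.8]
force: [-0.2, 1.4, -0.2]
grip_width: 0.0521
grasp_force: 0.0
```

```bash
python3 -c "
from h import *
st()
k,im=snap('wrist','w5.png');print(k['position']);print([(b['location'],b['conf'],b['pixels'].sum()) for b in masks_of('wrist','keeper')[:3]])"
```

```text
18.7 [ 0.5417 -0.0798  0.1048] [-1.7992e+02  1.0000e-02  7.7700e+00] F [-0.2  1.4 -0.2] 0.05210446259470863 0.0
rail: X 0.5761 s(head) -0.0751 F X 0.0 Y 1.5 Z -0.2 M [ 0.06 -0.07  0.06]
[ 0.62356133 -0.06831972  0.26812087]
[([281.7, 190.8], 0.69, np.int64(1451)), ([249.7, 149.0], 0.35, np.int64(70193))]
```

Call:
apply_moves(
  moves=[
    [0,0,-0.1,0,0,0,0.6],
    [0,0,-0.2,0,0,0,0.6],
    [0,0,-0.4,0,0,0,0.6],
    [0,0,-0.6,0,0,0,0.6],
    [0,0,-0.6,0,0,0,0.6],
  ],
)

```text
time_s: 19.3
tool_pos: [0.5451, -0.0799, 0.2305]
tool_rot: [179.9, -0.5, 7.8]
force: [0.6, 0.4, -0.1]
grip_width: 0.0519
grasp_force: 0.0
```

```bash
python3 - <<'E'
from h import *
st()
k,im=snap('wrist','w6.png')
m=masks_of('wrist','keeper');print([(b['location'],b['conf'],b['pixels'].sum()) for b in m[:3]])
# previous view (before the lift), for triangulation
k0=dict(k);k0['position']=np.array([.62356,-.06832,.26812])
p,e=tri(k,m[0]['location'],k0,(282,191));print('knob',p,e,'s',p@Y+.0765,'X',p@X)
for b in masks_of('wrist','hanger_tip')[:2]:
    P=atz(k,b['location'],.1465);print('tip',b['conf'],b['location'],P@X+.05,P@Y+.0765)
for n in['tape_measure','bulb_carton','battery_spare','hanger']:
    print(n,[(np.round(b['location']),round(b['conf'],2)) for b in boxes_of('side',n)[:3]])
E
```

```text
19.3 [ 0.5451 -0.0799  0.2305] [179.86  -0.52   7.77] F [ 0.6  0.4 -0.1] 0.05190162633664643 0.0
rail: X 0.5795 s(head) -0.0757 F X 0.6 Y 0.3 Z -0.1 M [ 0.07 -0.01  0.01]
[([279.8, 149.4], 0.8, np.int64(314)), ([280.4, 280.5], 0.27, np.int64(2619))]
knob [ 0.59076854 -0.07276702  0.13828304] 0.001122032854025638 s -0.07476572261087895 X 0.5756919240229954
tip 0.77 [278.5, 200.7] 0.5903991093439761 -0.07326541865430632
tape_measure [(array([274., 373.]), 0.59)]
bulb_carton [(array([238., 310.]), 0.5)]
battery_spare [(array([317., 214.]), 0.88)]
hanger [(array([276., 192.]), 0.79), (array([189., 147.]), 0.68)]
```

Call:
apply_moves(
  moves=[
    [0,0.2,0,0,0,0,0.6],
    [0,0.4,0,0,0,0,0.6],
    [0,0.4,0,0,0,0,0.6],
    [0,0.4,0,0,0,0,0.6],
    [0,0.4,0,0,0,0,0.6],
  ],
)

```text
time_s: 20.15
tool_pos: [0.5524, -0.1577, 0.2241]
tool_rot: [-179.8, 0.0, 7.9]
force: [0.8, 1.5, 0.0]
grip_width: 0.0518
grasp_force: 0.0
```

```bash
cat > kv.py <<'E'
from h import *
import pickle,sys
L=[]
for i in range(3):
    k,im=snap('wrist',f'{sys.argv[1]}.png')
    for b in masks_of('wrist','keeper')[:1]: L.append((k,b['location'],im));print(b['location'],b['conf'],b['pixels'].sum())
pickle.dump(L,open(sys.argv[1]+'.p','wb'))
E
python3 kv.py L1
```

```text
[161.3, 142.0] 0.76 399
[163.8, 143.0] 0.97 398
[161.3, 143.7] 0.95 428
```

Call:
apply_moves(
  moves=[
    [0,-0.2,0,0,0,0,0.6],
    [0,-0.4,0,0,0,0,0.6],
    [0,-0.6,0,0,0,0,0.6],
    [0,-0.8,0,0,0,0,0.6],
    [0,-0.8,0,0,0,0,0.6],
    [0,-0.8,0,0,0,0,0.6],
    [0,-0.8,0,0,0,0,0.6],
  ],
)

```text
time_s: 21.15
tool_pos: [0.531, -0.0019, 0.2248]
tool_rot: [-180.0, 0.0, 7.7]
force: [-0.8, 0.2, 1.2]
grip_width: 0.0521
grasp_force: 0.0
```

```bash
python3 kv.py L2; python3 - <<'E'
from h import *
import pickle
a=pickle.load(open('L1.p','rb'));b=pickle.load(open('L2.p','rb'))
for p in a:
    for q in b:
        P,e=tri(p[0],p[1],q[0],q[1]);print(np.round(P,4),round(e,4),'s %.4f X %.4f'%(P@Y+.0765,P@X))
k,_,im=b[-1]
for n in('hanger','hanger_tip','hanger_head'):
    for m in masks_of('wrist',n)[:2]:
        P=atz(k,m['location'],.1465);print(n,round(m['conf'],2),m['location'],'s if z .1465: %.4f X %.4f'%(P@Y+.0765,P@X+.05),m['pixels'].sum())
E
```

```text
[401.9, 141.3] 0.71 438
[401.9, 141.5] 0.61 449
[403.2, 142.3] 0.55 437
[ 0.5939 -0.0722  0.1495] 0.0002 s -0.0747 X 0.5789
[ 0.5939 -0.0724  0.15  ] 0.0 s -0.0748 X 0.5788
[ 0.5938 -0.0726  0.1508] 0.0005 s -0.0750 X 0.5787
[ 0.5935 -0.073   0.1476] 0.0007 s -0.0753 X 0.5784
[ 0.5935 -0.0731  0.1481] 0.0005 s -0.0755 X 0.5783
[ 0.5933 -0.0734  0.1488] 0.0 s -0.0757 X 0.5782
[ 0.5934 -0.0724  0.1495] 0.0012 s -0.0747 X 0.5784
[ 0.5934 -0.0725  0.1499] 0.0009 s -0.0749 X 0.5783
[ 0.5933 -0.0728  0.1507] 0.0005 s -0.0751 X 0.5782
hanger 0.92 [378.0, 194.4] s if z .1465: -0.0626 X 0.5922 2439
hanger_tip 0.84 [376.9, 195.7] s if z .1465: -0.0619 X 0.5913 2510
hanger_head 0.97 [373.1, 195.2] s if z .1465: -0.0593 X 0.5916 2444
hanger_head 0.4 [156.7, 270.5] s if z .1465: 0.0965 X 0.5341 1536
```

```bash
python3 -c "
from h import *
st();print(env.sign_off())"
```

```text
21.6 [ 0.5309 -0.0009  0.2248] [-1.7991e+02  2.0000e-02  7.7400e+00] F [ 0.  -0.1 -0.9] 0.05217114889238683 0.0
rail: X 0.5760 s(head) 0.0045 F X 0.0 Y -0.1 Z -0.9 M [0.02 0.02 0.  ]
the job is handed in; nothing more can be done
None
```

The trolley is in the rail against the stop (pressed at about 14 N for over 0.7 s), released and hanging with the arm clear; the keeper's drop I inferred from knob height and position (not seen directly), I never moved against the tape, carton or battery, and the job was handed in at 21.6 s.

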